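# Swap empty paper cores for fresh rolls and cover the bowl of empties

## Robot

A 6-joint arm with a two-finger parallel gripper is mounted at the origin on the work surface. World frame = base frame: x ahead of the robot, y to its left, z up, the work surface at z = 0. Lengths are in m, angles in rad, forces in N, time in s.
With the tool pointing down it reaches from about 0.35 to 0.775 m from the base axis. Payload 7.3 kg.
Tool frame: the origin (TCP) lies midway between the tips of the shut fingers; the grasp point (between the pads) lies 19 mm behind it; z points along the fingers, y is the direction in which the jaws open and shut (so a half turn about z gives the same grasp; the last joint's range is limited). The gripper opens to 92 mm and grips with 3 to 60 N. Pads are 19 mm wide; open, the fingers measure 130 mm over their backs; the gripper's body (75 mm by 190 mm) begins 47 mm behind the grasp point.
Start: joints at [-0.146, 0.342, 1.524, -0, 1.275, -0.146], TCP at [0.525, 0, 0.227] pointing down, gripper open.
Joint ranges: [-2.53, 2.53], [-0.77, 2.02], [0.04, 2.7], [-1, 4.14], [0.28, 2.66], [-3.11, 3.11]. Speed limits (rad/s): [2.57, 2.57, 3.14, 3.14, 3.14, 3.14].

## Interface

Orientations are given as [roll, pitch, yaw] about the fixed x, y, z axes, in that order (R = Rz(yaw) Ry(pitch) Rx(roll)).
In Python, from cell import status, eyes, job gives the robot as it stands.
- The arm moves only by the tool jog_arm, never from a script. Its argument "series" is a list of rows, each a list of 3 entries, a list of its own where there are three numbers: the gripper command: -1 is shut, 1 is fully open, values between are in proportion, then the shift along the tool's x, y, z in m, then the turn, a rotation vector about the tool's x, y, z in rad. In form: [[grip, [x, y, z], [ax, ay, az]], ...]. A call has 1 to 12 rows; each row is the pose to reach, as a shift and turn from the pose commanded when the call began, along the tool's axes at that moment; what a row does not reach only later rows make up. A row lasts 1/12 s, in which the tool goes at most 41.7 mm and 7.16 degrees, less where a joint would pass 70% of its speed; a pose out of reach is approached as far as the arm can. A call with a gripper value outside its range is refused whole. The fingers move at their own pace and stop on an object; "squeeze" is the grip in N (left out, the last holds). Time passes only in rows, so rows that repeat a pose let the fingers close. It gives the time, the measured TCP pose, the force and the opening at its end, in the units of the state.
- status.observe(): the state, without advancing time (a new reading comes with each control period).
- eyes.read_camera(name): name is "scene" or "side" or "wrist"; returns a dict with "img" (384x512x3 uint8, red, green, blue), "range_z" (384x512 float32, m along the optical axis (not along the pixel's ray), 0 where there is no reading), "camera_matrix" (3x3 intrinsics, pixels), "k1" (the pictures are not rectified: a ray, as slopes to the right and down, at radius r is drawn at 1 + k1 r^2 times it, then the intrinsics apply), "T" (4x4, takes a point from camera to world coordinates); the wrist camera has in their place "tool_from_camera" (4x4, takes a point from camera to tool coordinates, whose origin is the TCP and whose axes are the flange's). Camera axes: x right, y down, z forward; pixel columns grow to the right and rows downward; lengths in m; the calibration is good to about 2 mm. A picture is of the moment at which its call begins: read the wrist's pose just before it.
- job.hand_in(): hands the job in, once; it reports no verdict.
The state is a dict: "time": time; "qpos": joint angles; "qvel": joint speeds; "joint_efforts": joint torques, N m; "tool_pos": TCP position; "tool_rot": TCP orientation; "contact_force": force on the tool from outside, world axes, zero at the start; "torque": the same for the moment, N m; "opening": finger opening in m.
Only numpy, scipy, OpenCV 4.12 (cv2) and the standard library are available. Lean on these libraries where they do the work, as an engineer would, in place of code of your own. Each camera call takes 0.05 s, during which the arm holds its last target.

## Task

Change the wrapping-paper rolls on the three-spindle stand: take the lid off the white enamel bowl, put every empty cardboard core from the spindles into that bowl, and slide every fresh roll from the chopping board fully down onto a spindle of its own. Finish with the lid back on the bowl, seated and level, so that the empties cannot blow over the parapet, and leave the small blue bowl and the spoon holder where they stand.

Things in the scene. Friction and masses are not known exactly. Their poses are not given: they have to be found in the camera images.
- stand: Fixed roll stand: dark wooden base plate 90 (its x) x 250 (its y) x 14 mm high, with three upright steel spindles in a row along its y axis, 85 mm apart. Each spindle is 18 mm in diameter and rises 64 mm above the plate, with a round tip. Origin: centre of the plate's underside, on the counter; z up. Its place and yaw vary.
- spindle0 (a point): Foot of the first (-y end) spindle of the stand, on its axis at the top face of the base plate (14 mm above the counter); z up along the spindle.
- spindle1 (a point): Foot of the middle spindle of the stand, on its axis at the top face of the base plate (14 mm above the counter); z up along the spindle.
- spindle2 (a point): Foot of the third (+y end) spindle of the stand, on its axis at the top face of the base plate (14 mm above the counter); z up along the spindle.
- coreA: Empty cardboard core: tube 34 mm outside, 24 mm bore, 50 mm high, about 20 g, at the start standing on one of the spindles, loose (3 mm play all round). Two or three of the three cores are present. Origin: centre of the tube; z along its axis.
- coreB: Empty cardboard core: tube 34 mm outside, 24 mm bore, 50 mm high, about 20 g, at the start standing on one of the spindles, loose (3 mm play all round). Two or three of the three cores are present. Origin: centre of the tube; z along its axis.
- coreC: Empty cardboard core: tube 34 mm outside, 24 mm bore, 50 mm high, about 20 g, at the start standing on one of the spindles, loose (3 mm play all round). Two or three of the three cores are present. Origin: centre of the tube; z along its axis.
- rollA: Fresh white paper roll: 56 mm outside diameter, 24 mm bore, 50 mm high, about 110 g, at the start standing upright on the chopping board. Fully down on a spindle its centre is 25 mm above the base plate. Two or three of the three rolls are present. Origin: centre of the roll; z along its axis.
- rollB: Fresh white paper roll: 56 mm outside diameter, 24 mm bore, 50 mm high, about 110 g, at the start standing upright on the chopping board. Fully down on a spindle its centre is 25 mm above the base plate. Two or three of the three rolls are present. Origin: centre of the roll; z along its axis.
- rollC: Fresh white paper roll: 56 mm outside diameter, 24 mm bore, 50 mm high, about 110 g, at the start standing upright on the chopping board. Fully down on a spindle its centre is 25 mm above the base plate. Two or three of the three rolls are present. Origin: centre of the roll; z along its axis.
- board: Fixed wooden chopping board 260 (x) x 240 (y) x 20 mm thick on which the fresh rolls stand, on the robot's left or right. Origin: centre of its underside. The bare counter between the robot and the stand, about 0.40 m straight ahead of the robot, is free for setting the lid down.
- bowl: White enamel bowl, loose, 0.85 kg, 78 mm high, 158 mm outside and 150 mm inside diameter at the rim, about 130 mm inside at the bottom, floor 5 mm thick; on the counter across from the board, on the other side of the robot. The cores fit in it side by side, standing or lying, but not on top of one another. Origin: centre of its underside; z up.
- lid: Loose blue enamel lid, 0.28 kg, at the start on the white bowl: disc 168 mm across, 5 mm thick; below it a step 142 mm across, 8 mm deep, that drops inside the rim (4 mm play all round); on top a black knob 26 mm across, its top 37 mm above the origin. Origin: centre of the disc's underside, which rests on the rim (78 mm above the bowl's underside; 8 mm above the counter if set down there); z up.
- small_bowl: Bystander: small open blue enamel bowl, 120 mm in diameter, 50 mm high, beyond the stand. Leave it.
- spoon_holder: Bystander: square orange plastic spoon holder, 90 x 90 x 95 mm, with spoons standing to about 200 mm, beyond the stand. Leave it.
Things that resemble listed ones, but are neither listed nor needed, are in the scene too. What is shaped like the rollA but orange or red is not meant.

How it is judged:
By the outcome, as a careful person would: the job done as asked, in the order asked, and still so for the second after the job is handed in, with the robot touching nothing.
Of coreA, coreB, coreC only 2 to 3 are there at a start; the rules pass over those that are not, and their reading is None.
Of rollA, rollB, rollC only 2 to 3 are there at a start; the rules pass over those that are not, and their reading is None.
At some moment in a run one of rollA, rollB, rollC, lid may be knocked a few centimetres aside while the robot is not near it.
It also fails if it takes over 210 s, if anything falls off the work surface, if the arm or the gripper's body presses on something with over 40 N, if the wrist force passes 120 N, or if a joint passes its speed limit or range.

## Working session

There is one attempt and no reset: what is moved stays moved. The work goes in short steps, Python scripts to look and compute and a tool call to move; the robot and the scene stay as the last step left them, time stands still between calls to the robot, and variables do not carry over. Pictures are saved under pics/ and viewed, and the job is handed in when it is done.

Besides the shell and the picture viewer there is one more tool, called after "Emit:" as name(argument=value, ...), one argument or row to a line, values as JSON. jog_arm: Moves the arm, as the interface text tells. Its arguments: {"type":"object","properties":{"series":{"type":"array","items":{"type":"array"}},"squeeze":{"type":"number"}},"required":["series"]}

```bash
mkdir -p pics; ls
cat > h.py <<'E'
import numpy as np,cv2
from cell import status,eyes,job
from scipy.spatial.transform import Rotation as Ro
def grab(n,fn=None):
    s=status.observe(); c=eyes.read_camera(n)
    if 'T' not in c:
        R=np.eye(4); R[:3,:3]=Ro.from_euler('xyz',s['tool_rot']).as_matrix(); R[:3,3]=s['tool_pos']
        c['T']=R@c['tool_from_camera']
    if fn: cv2.imwrite('pics/'+fn,c['img'][:,:,::-1])
    return c
def slopes(c,uv):
    uv=np.atleast_2d(np.asarray(uv,float)); K=c['camera_matrix']
    d=(uv-[K[0,2],K[1,2]])/[K[0,0],K[1,1]]; s=d.copy()
    for _ in range(20): s=d/(1+c['k1']*(s**2).sum(1,keepdims=True))
    return s
def plane(c,uv,z):
    s=slopes(c,uv); r=np.c_[s,np.ones(len(s))]@c['T'][:3,:3].T; o=c['T'][:3,3]
    return o+r*((z-o[2])/r[:,2])[:,None]
def cloud(c):
    h,w=c['range_z'].shape; u,v=np.meshgrid(np.arange(w),np.arange(h))
    s=slopes(c,np.c_[u.ravel(),v.ravel()]); z=c['range_z'].ravel()[:,None]
    p=np.c_[s*z,z]@c['T'][:3,:3].T+c['T'][:3,3]; p[z[:,0]==0]=np.nan
    return p.reshape(h,w,3)
E
python3 - <<'E'
from h import *
print(status.observe())
for n in ['scene','side','wrist']:
    c=grab(n,n+'0.png'); print(n,c['T'].round(3).tolist(),c['camera_matrix'].tolist(),c['k1'])
    if n=='wrist': print(c['tool_from_camera'])
E
```

```text
pics
{'time': 0.0, 'qpos': array([-1.46015774e-01,  3.42707017e-01,  1.52499927e+00, -4.32772090e-05,
        1.27536147e+00, -1.46012553e-01]), 'qvel': array([-0.00174918,  0.00015937, -0.00184915, -0.00130302,  0.00076458,
        0.00042278]), 'joint_efforts': array([ 7.61924657e-04, -4.31245601e+01, -2.44219762e+01,  7.17750052e-02,
        5.59406646e-02, -1.04314388e-04]), 'tool_pos': array([5.24610487e-01, 5.79491982e-05, 2.26059292e-01]), 'tool_rot': array([-3.14012723e+00, -1.73675512e-04,  1.57080561e+00]), 'contact_force': array([ 0.65326076, -0.28956267, -0.5132772 ]), 'torque': array([-0.0351143 , -0.02666495, -0.00288575]), 'opening': 0.09203651343245196}
scene [[0.619, 0.504, -0.602, 1.27], [0.785, -0.393, 0.478, -0.637], [0.004, -0.769, -0.64, 0.841], [0.0, 0.0, 0.0, 1.0]] [[443.661147960658, 0.0, 261.2748635006756], [0.0, 443.661147960658, 198.14435776060856], [0.0, 0.0, 1.0]] -0.15997434387613532
side [[-0.964, -0.196, 0.179, 0.317], [-0.266, 0.711, -0.651, 0.832], [0.001, -0.675, -0.738, 1.061], [0.0, 0.0, 0.0, 1.0]] [[495.3414362617833, 0.0, 244.58140735184716], [0.0, 495.3414362617833, 191.99582426301208], [0.0, 0.0, 1.0]] 0.06323857986627072
wrist [[1.0, -0.0, -0.001, 0.525], [-0.0, -0.961, -0.278, 0.076], [-0.001, 0.278, -0.961, 0.384], [0.0, 0.0, 0.0, 1.0]] [[272.2270546495721, 0.0, 251.2944561168342], [0.0, 272.2270546495721, 189.80839906252845], [0.0, 0.0, 1.0]] -0.027453972859769596
[[-4.47163275e-04 -9.60473955e-01 -2.78369505e-01  7.54551303e-02]
 [ 9.99999850e-01 -5.17937867e-04  1.80704507e-04 -2.34996260e-04]
 [-3.17740080e-04 -2.78369382e-01  9.60474042e-01 -1.58267666e-01]
 [ 0.00000000e+00  0.00000000e+00  0.00000000e+00  1.00000000e+00]]
```

View pics/scene0.png

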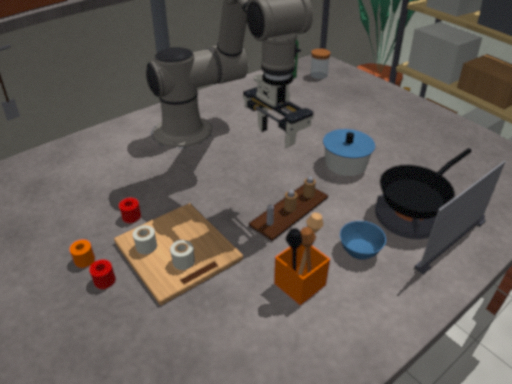

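View pics/side0.png

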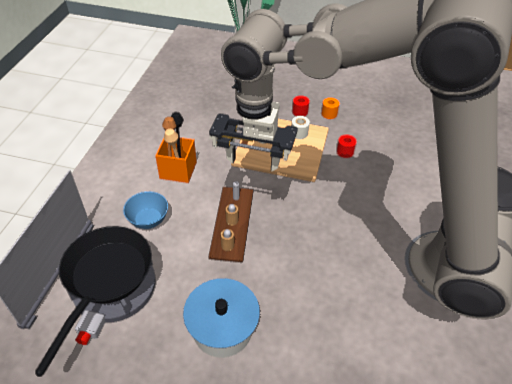

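View pics/wrist0.png

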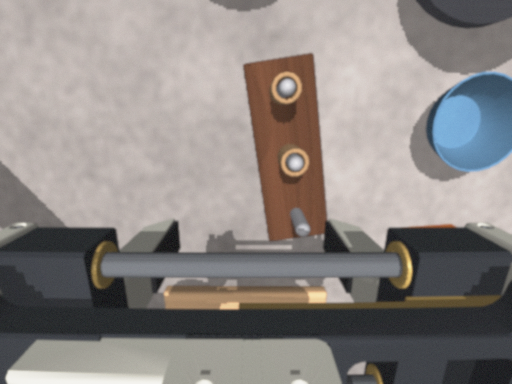

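```bash
cat >> h.py <<'E'
def comps(mask,amin=30):
    n,l,st,ce=cv2.connectedComponentsWithStats(mask.astype(np.uint8),connectivity=8)
    return [(l==i,ce[i].round(1),st[i,4]) for i in range(1,n) if st[i,4]>=amin]
def circ(p):
    A=np.c_[2*p[:,:2],np.ones(len(p))]; x=np.linalg.lstsq(A,(p[:,:2]**2).sum(1),rcond=None)[0]
    return x[:2],np.sqrt(x[2]+x[:2]@x[:2])
E
python3 - <<'E'
from h import *
for n in ['scene','side','wrist']:
    c=grab(n); P=cloud(c); hsv=cv2.cvtColor(c['img'],cv2.COLOR_RGB2HSV); H,S,V=[hsv[...,i].astype(int) for i in range(3)]
    print('==',n)
    if n!='wrist':
        m=(S<60)&(V>130)&(P[...,2]>.06)&(P[...,2]<.08)&(P[...,1]<-.1)&(P[...,0]<.9)
        for q,ce,a in comps(m): 
            p=P[q]; print('roll top',ce,a,p.mean(0).round(3),p.min(0).round(3),p.max(0).round(3))
        m=(H>95)&(H<115)&(S>120)&(P[...,2]>.07)&(P[...,2]<.13)
        for q,ce,a in comps(m,200):
            p=P[q]; k=cv2.findContours(q.astype(np.uint8),0,1)[0][0][:,0]
            print('blue',ce,a,np.median(p,0).round(4),p.min(0).round(3),p.max(0).round(3), circ(plane(c,k,np.median(p[:,2]))))
        m=(V<50)&(P[...,2]>.08)&(P[...,2]<.13)&(P[...,1]>.1)&(P[...,0]<.6)
        for q,ce,a in comps(m,10): p=P[q];print('knob',ce,a,np.median(p,0).round(3),p[:,2].max())
    m=(H<22)&(S>60)&(P[...,2]>.055)&(P[...,2]<.075)&(P[...,0]<.75)&(P[...,1]>-.1)
    for q,ce,a in comps(m,15):
        p=P[q]; print('core top',ce,a,p.mean(0).round(4),p.min(0).round(3),p.max(0).round(3))
    m=(H<15)&(S>80)&(V<120)&(abs(P[...,2]-.014)<.006)
    for q,ce,a in comps(m,150):
        p=P[q]; r=cv2.minAreaRect((p[:,:2]*1000).astype(np.float32)); print('plate',ce,a,r,np.median(p[:,2]))
E
```

```text
== scene
roll top [143.2 233.3] 194 [ 0.472 -0.38   0.072] [ 0.441 -0.406  0.065] [ 0.497 -0.352  0.076]
roll top [180.5 248.9] 201 [ 0.576 -0.332  0.072] [ 0.542 -0.356  0.066] [ 0.601 -0.307  0.075]
blue [348.7 143.6] 1002 [0.5203 0.3098 0.0857] [0.434 0.236 0.08 ] [0.594 0.399 0.121] (array([0.51375669, 0.31590557]), np.float64(0.07717959263158258))
knob [326.1   3.8] 43 [-0.609  1.336  0.104] 0.1287839181055167
knob [403.4  16.5] 51 [-0.19   1.54   0.104] 0.1299688311361613
knob [349.1 138.2] 53 [0.516 0.312 0.105] 0.11872617196771384
core top [309.3 183.5] 62 [0.5695 0.0949 0.0618] [0.549 0.081 0.055] [0.583 0.117 0.073]
core top [290.5 197. ] 69 [0.5825 0.0117 0.0624] [ 0.563 -0.002  0.055] [0.595 0.032 0.074]
plate [286.8 213.7] 1397 ((578.9908447265625, 14.755874633789062), (91.45307159423828, 248.80508422851562), 9.06235408782959) 0.01462040883654847
plate [298.5 291.6] 159 ((815.7120971679688, -157.13653564453125), (125.58309936523438, 66.80498504638672), 49.864898681640625) 0.014188699401441518
== side
roll top [300.5 122.5] 129 [ 0.468 -0.372  0.069] [ 0.443 -0.406  0.061
[... 345 characters left out ...]
  236.4] 74 [0.5621 0.1079 0.0611] [0.548 0.088 0.055] [0.581 0.12  0.067]
plate [231.  225.4] 1620 ((576.355712890625, 21.052902221679688), (88.99573516845703, 252.50755310058594), 8.49147891998291) 0.01349651100195648
== wrist
core top [286.4  87.4] 427 [0.5637 0.1009 0.0635] [0.547 0.084 0.055] [0.58  0.117 0.066]
core top [294.  160.7] 354 [0.5756 0.0184 0.0632] [0.559 0.001 0.055] [0.593 0.034 0.067]
plate [303.7 141.6] 3741 ((587.8805541992188, 19.16193389892578), (61.299041748046875, 245.3301239013672), 8.44735336303711) 0.014239339945758267
plate [258.1 142.9] 930 ((540.71826171875, 11.442771911621094), (16.346195220947266, 246.40711975097656), 8.499350547790527) 0.014075861921228394
```

Emit:
jog_arm(
  series=[
    [1,[0.04,0,0],[0,0,0]],
    [1,[0.08,0,0],[0,0,0]],
    [1,[0.12,0,0],[0,0,0]],
    [1,[0.16,0,0],[0,0,0]],
    [1,[0.2,0,0],[0,0,0]],
    [1,[0.23,-0.01,0],[0,0,0]],
    [1,[0.25,-0.013,0],[0,0,0]],
    [1,[0.25,-0.013,0],[0,0,0]],
    [1,[0.25,-0.013,0],[0,0,0]],
  ],
)

```text
time: 1.05
tool_pos: [0.5116, 0.2508, 0.2265]
tool_rot: [-3.141, 0.0, 1.573]
contact_force: [-0.2, -0.6, 0.4]
opening: 0.0919
```

Run:
```python
from h import *
s=status.observe(); print(s['time'],s['tool_pos'],s['tool_rot'])
c=grab('wrist','wrist1.png'); P=cloud(c); hsv=cv2.cvtColor(c['img'],cv2.COLOR_RGB2HSV); H,S,V=[hsv[...,i].astype(int) for i in range(3)]
m=(H>95)&(H<115)&(S>120)&(P[...,2]>.07)
for q,ce,a in comps(m,200):
    p=P[q]; k=cv2.findContours(q.astype(np.uint8),0,1)[0][0][:,0]
    z=np.median(p[:,2]);print(ce,a,np.median(p,0),p.min(0),p.max(0),circ(plane(c,k,z)))
m=(V<60)&(P[...,2]>.105)&(P[...,2]<.13)&(P[...,1]>.2)
for q,ce,a in comps(m,20): p=P[q];print('knob',ce,a,p.mean(0),p.min(0),p.max(0))
```

```text
1.05 [0.5116428  0.2508299  0.22650764] [-3.14145476e+00  4.39201306e-04  1.57325374e+00]
knob [491.8  71. ] 21 [0.74493675 0.36608022 0.10565042] [0.73919619 0.36229314 0.10504121] [0.75091777 0.36989259 0.10686153]
knob [477.6  80.1] 21 [0.73239186 0.35742488 0.10565842] [0.72834435 0.3537174  0.10503782] [0.73747312 0.36130951 0.10649152]
knob [463.   93.4] 50 [0.72016169 0.34475882 0.10565031] [0.71378851 0.33653735 0.10500745] [0.72914016 0.35281714 0.10718979]
knob [447.5 112.7] 60 [0.70797843 0.32615198 0.10566313] [0.70113687 0.3150699  0.10500007] [0.71448312 0.33655135 0.10708883]
knob [250.3 121.1] 263 [0.5103406  0.31692893 0.11567265] [0.49946583 0.30946836 0.11369345] [0.51970331 0.32724536 0.11784155]
knob [437.5 130.2] 26 [0.70091182 0.30887745 0.10562103] [0.69861243 0.30302729 0.10502376] [0.70408505 0.31410171 0.10678648]
knob [432.7 142. ] 27 [0.6980076  0.29690662 0.1056179 ] [0.69591259 0.29070938 0.10503571] [0.69962793 0.30298617 0.10684491]
knob [428.1 167.6] 40 [0.69795116 0.2701591  0.10576976] [0.69519436 0.26213795 0.10504025] [0.70046535 0.27930684 0.1068341 ]
knob [429.5 191.7] 34 [0.70450941 0.24351821 0.1055784 ] [0.69975116 0.23400305 0.10500674] [0.70887668 0.25222206 0.10644321]
knob [435.5 210.2] 28 [0.71550861 0.22207476 0.10542433] [0.7098518  0.21393577 0.10507763] [0.72204753 0.23162694 0.10592768]
knob [445.1 223.4] 23 [0.72947304 0.20638162 0.10567961] [0.72195252 0.20184586 0.10514878] [0.7347431  0.21278757 0.10671372]
```

View pics/wrist1.png

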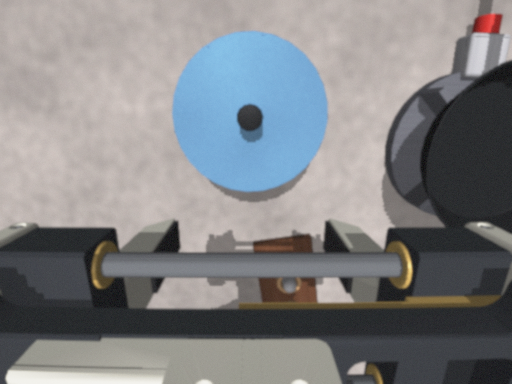

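```bash
cat > lid.py <<'E'
from h import *
def lid(n='wrist',fn=None,lo=.07,hi=.1):
    c=grab(n,fn); P=cloud(c); hsv=cv2.cvtColor(c['img'],cv2.COLOR_RGB2HSV); H,S,V=[hsv[...,i].astype(int) for i in range(3)]
    m=(H>95)&(H<118)&(S>80)
    for q,ce,a in comps(m,300):
        p=P[q]; k=cv2.findContours(q.astype(np.uint8),0,1)[0]; k=max(k,key=len)[:,0]; z=np.nanmedian(p[:,2])
        xy,r=circ(plane(c,k,z)); print(n,'blue',ce,a,'z',z.round(4),'centre',xy.round(4),'r',r.round(4))
        A=np.c_[p[:,:2],np.ones(len(p))]; g=np.isfinite(p[:,2])&(abs(p[:,2]-z)<.008); co=np.linalg.lstsq(A[g],p[g,2],rcond=None)[0]; print('  slope',co[:2].round(3))
if __name__=='__main__':
    lid('wrist')
E
python3 lid.py
```

```text
wrist blue [249.2 109.9] 18895 z 0.0838 centre [0.5095 0.3203] r 0.082
  slope [0.    0.001]
```

Emit:
jog_arm(
  series=[
    [0,[0.035,-0.002,0],[0,0,0]],
    [0,[0.069,-0.002,0],[0,0,0]],
    [0,[0.069,-0.002,0.04],[0,0,0]],
    [0,[0.069,-0.002,0.08],[0,0,0]],
    [0,[0.069,-0.002,0.115],[0,0,0]],
    [0,[0.069,-0.002,0.13],[0,0,0]],
    [0,[0.069,-0.002,0.138],[0,0,0]],
    [0,[0.069,-0.002,0.138],[0,0,0]],
    [-1,[0.069,-0.002,0.138],[0,0,0]],
    [-1,[0.069,-0.002,0.138],[0,0,0]],
    [-1,[0.069,-0.002,0.138],[0,0,0]],
    [-1,[0.069,-0.002,0.138],[0,0,0]],
  ],
  squeeze=30,
)

```text
time: 2.15
tool_pos: [0.5107, 0.3192, 0.0903]
tool_rot: [3.139, -0.001, 1.571]
contact_force: [-1.3, -0.7, 4.1]
opening: 0.0253
```

Emit:
jog_arm(
  series=[
    [-1,[0,0,0],[0,0,0]],
    [-1,[0,0,0],[0,0,0]],
    [-1,[0,0,0],[0,0,0]],
    [-1,[0,0,0],[0,0,0]],
  ],
)

```text
time: 2.48
tool_pos: [0.5107, 0.3192, 0.0903]
tool_rot: [3.139, -0.001, 1.571]
contact_force: [-0.5, -0.4, 6.1]
opening: 0.0254
```

Emit:
jog_arm(
  series=[
    [-1,[0,0,-0.015],[0,0,0]],
    [-1,[0,0,-0.035],[0,0,0]],
    [-1,[0,0,-0.06],[0,0,0]],
    [-1,[0,0,-0.075],[0,0,0]],
    [-1,[0,0,-0.08],[0,0,0]],
    [-1,[0,0,-0.08],[0,0,0]],
  ],
)

```text
time: 2.98
tool_pos: [0.5105, 0.3193, 0.1699]
tool_rot: [3.139, -0.001, 1.571]
contact_force: [-0.6, 1.0, -2.4]
opening: 0.0253
```

Run:
```python
from h import *
c=grab('wrist','wrist2.png');c=grab('side','side2.png')
```

```text
(no output)
```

View pics/side2.png

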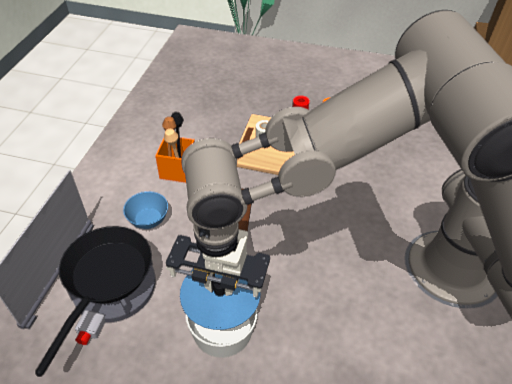

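The lid is held level at (220,300), with the open bowl below it at (222,330). I'm carrying it to the free counter.

Emit:
jog_arm(
  series=[
    [-1,[-0.02,-0.01,0],[0,0,0]],
    [-1,[-0.05,-0.02,0],[0,0,0]],
    [-1,[-0.085,-0.033,0],[0,0,0]],
    [-1,[-0.12,-0.046,0],[0,0,0]],
    [-1,[-0.155,-0.058,0],[0,0,0]],
    [-1,[-0.19,-0.07,0],[0,0,0]],
    [-1,[-0.225,-0.082,0],[0,0,0]],
    [-1,[-0.26,-0.094,0],[0,0,0]],
    [-1,[-0.29,-0.104,0],[0,0,0]],
    [-1,[-0.31,-0.11,0],[0,0,0]],
    [-1,[-0.319,-0.113,0],[0,0,0]],
    [-1,[-0.319,-0.113,0],[0,0,0]],
  ],
)

```text
time: 4.08
tool_pos: [0.3961, -0.0012, 0.1679]
tool_rot: [-3.14, -0.0, 1.568]
contact_force: [0.2, 0.9, -2.0]
opening: 0.0255
```

Emit:
jog_arm(
  series=[
    [-1,[0,0,0.03],[0,0,0]],
    [-1,[0,0,0.06],[0,0,0]],
    [-1,[0,0,0.09],[0,0,0]],
    [-1,[0,0,0.115],[0,0,0]],
    [-1,[0,0,0.13],[0,0,0]],
    [-1,[0,0,0.14],[0,0,0]],
    [-1,[0,0,0.146],[0,0,0]],
    [-1,[0,0,0.149],[0,0,0]],
    [-1,[0,0,0.149],[0,0,0]],
  ],
)

```text
time: 4.83
tool_pos: [0.397, 0.0008, 0.0197]
tool_rot: [-3.141, -0.0, 1.572]
contact_force: [-0.4, 0.1, -2.0]
opening: 0.0253
```

Emit:
jog_arm(
  series=[
    [-1,[0,0,0.001],[0,0,0]],
    [-1,[0,0,0.002],[0,0,0]],
    [-1,[0,0,0.002],[0,0,0]],
  ],
)

```text
time: 5.08
tool_pos: [0.3974, 0.0007, 0.0193]
tool_rot: [3.14, -0.0, 1.571]
contact_force: [-6.3, 2.6, 22.0]
opening: 0.0254
```

Contact. Releasing and rising.

Emit:
jog_arm(
  series=[
    [0.2,[0,0,-0.001],[0,0,0]],
    [0.2,[0,0,-0.001],[0,0,0]],
    [0.2,[0,0,-0.001],[0,0,0]],
    [0.2,[0,0,-0.001],[0,0,0]],
    [0.2,[0,0,-0.02],[0,0,0]],
    [0.2,[0,0,-0.06],[0,0,0]],
    [0.2,[0,0,-0.1],[0,0,0]],
    [0.2,[0,0.04,-0.14],[0,0,0]],
    [0.2,[0,0.08,-0.17],[0,0,0]],
    [0.2,[0,0.11,-0.18],[0,0,0]],
    [0.2,[0,0.11,-0.18],[0,0,0]],
  ],
)

```text
time: 6.0
tool_pos: [0.5128, -0.0004, 0.2015]
tool_rot: [3.132, 0.001, 1.571]
contact_force: [-0.6, -0.2, -0.7]
opening: 0.0553
```

```bash
cat > cores.py <<'E'
from h import *
c=grab('wrist','w3.png'); P=cloud(c); hsv=cv2.cvtColor(c['img'],cv2.COLOR_RGB2HSV); H,S,V=[hsv[...,i].astype(int) for i in range(3)]
m=(H<22)&(S>60)&(P[...,2]>.055)&(P[...,2]<.075)&(P[...,0]<.75)&(P[...,1]>-.1)
for q,ce,a in comps(m,15):
    k=cv2.findContours(q.astype(np.uint8),0,1)[0]; k=max(k,key=len)[:,0]
    print('core top',ce,a,P[q].mean(0).round(4),circ(plane(c,k,.064)))
m=(S<60)&(V>60)&(P[...,2]>.068)&(P[...,2]<.085)&(P[...,0]>.5)&(P[...,0]<.7)&(P[...,1]<.15)
for q,ce,a in comps(m,15): print('tip',ce,a,P[q].mean(0).round(4))
c=grab('scene','s3.png');P=cloud(c);hsv=cv2.cvtColor(c['img'],cv2.COLOR_RGB2HSV); S,V=hsv[...,1],hsv[...,2]
m=(S<60)&(V>130)&(P[...,2]>.06)&(P[...,2]<.08)&(P[...,1]<-.1)&(P[...,0]<.9)&(P[...,0]>.3)
for q,ce,a in comps(m): p=P[q]; print('roll top',ce,a,((p.min(0)+p.max(0))/2).round(3))
c=grab('side');P=cloud(c);hsv=cv2.cvtColor(c['img'],cv2.COLOR_RGB2HSV); S,V=hsv[...,1],hsv[...,2]
m=(S<60)&(V>150)&(P[...,2]>.06)&(P[...,2]<.083)&(P[...,1]>.2)
for q,ce,a in comps(m):
    p=P[q];p=p[p[:,2]>.07]; 
    if len(p)>10: print('rim',ce,a,circ(p), ((p.min(0)+p.max(0))/2).round(3))
E
python3 cores.py
```

```text
core top [298.5  85.1] 486 [0.5624 0.1006 0.0637] (array([0.56259055, 0.1003511 ]), np.float64(0.0163442693462929))
core top [306.5 163.9] 410 [0.5752 0.0185 0.0632] (array([0.57535879, 0.01800162]), np.float64(0.01666881627350699))
tip [300.3  84.5] 263 [0.5621 0.1002 0.0753]
tip [308.5 166.1] 225 [0.5749 0.0184 0.0748]
roll top [143.2 233.2] 195 [ 0.468 -0.379  0.069]
roll top [181.4 248.3] 217 [ 0.573 -0.329  0.069]
rim [220.7 307.3] 727 (array([0.51042855, 0.3222516 ]), np.float64(0.07574225052520082)) [0.511 0.321 0.076]
```

View pics/w3.png

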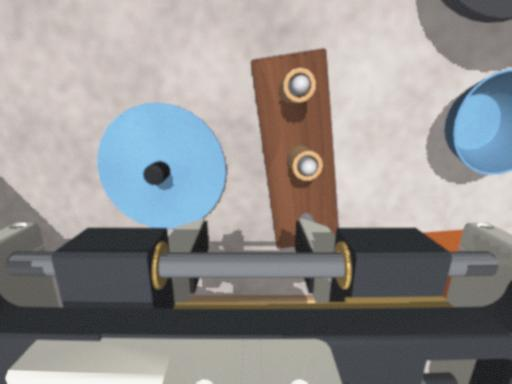

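View pics/s3.png

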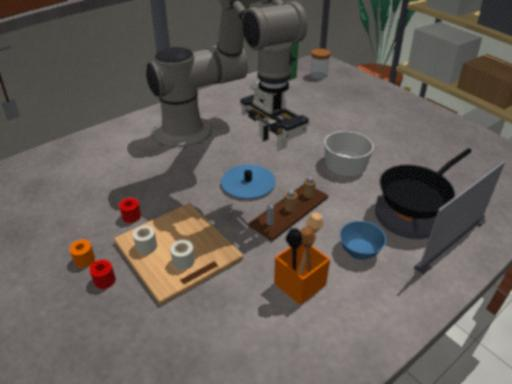

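Emit:
jog_arm(
  series=[
    [0.3,[0.035,0.02,0],[0,0,0]],
    [0.3,[0.07,0.04,0.02],[0,0,0]],
    [0.3,[0.1,0.05,0.05],[0,0,0]],
    [0.3,[0.101,0.05,0.085],[0,0,0]],
    [0.3,[0.101,0.05,0.12],[0,0,0]],
    [0.3,[0.101,0.05,0.15],[0,0,0]],
    [0.3,[0.101,0.05,0.165],[0,0,0]],
    [0.3,[0.101,0.05,0.17],[0,0,0]],
    [-1,[0.101,0.05,0.17],[0,0,0]],
    [-1,[0.101,0.05,0.17],[0,0,0]],
    [-1,[0.101,0.05,0.17],[0,0,0]],
    [-1,[0.101,0.05,0.17],[0,0,0]],
  ],
  squeeze=12,
)

```text
time: 7.15
tool_pos: [0.5586, 0.101, 0.0294]
tool_rot: [3.137, -0.0, 1.571]
contact_force: [13.4, 1.2, -6.4]
opening: 0.0375
```

Emit:
jog_arm(
  series=[
    [-1,[0,0,0],[0,0,0]],
    [-1,[0,0,0],[0,0,0]],
    [-1,[0,0,-0.02],[0,0,0]],
    [-1,[0,0,-0.05],[0,0,0]],
    [-1,[0,0,-0.085],[0,0,0]],
    [-1,[0,0,-0.11],[0,0,0]],
    [-1,[0,0,-0.12],[0,0,0]],
    [-1,[0,0,-0.12],[0,0,0]],
  ],
)

```text
time: 7.82
tool_pos: [0.5586, 0.1011, 0.1511]
tool_rot: [3.135, -0.0, 1.571]
contact_force: [-0.7, 0.6, -0.0]
opening: 0.0342
```

Run:
```python
from h import *
c=grab('side','side4.png')
```

```text
(no output)
```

View pics/side4.png

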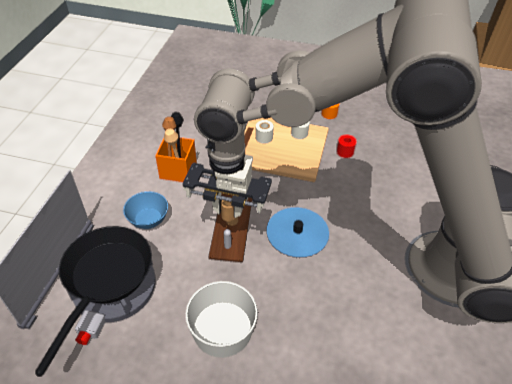

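Emit:
jog_arm(
  series=[
    [-1,[0.03,-0.01,0],[0,0,0]],
    [-1,[0.07,-0.02,0],[0,0,0]],
    [-1,[0.11,-0.03,0],[0,0,0]],
    [-1,[0.15,-0.04,0],[0,0,0]],
    [-1,[0.18,-0.048,0],[0,0,0]],
    [-1,[0.187,-0.048,0.01],[0,0,0]],
    [-1,[0.187,-0.048,0.04],[0,0,0]],
    [-1,[0.187,-0.048,0.08],[0,0,0]],
    [-1,[0.187,-0.048,0.11],[0,0,0]],
    [-1,[0.187,-0.048,0.122],[0,0,0]],
    [-1,[0.187,-0.048,0.126],[0,0,0]],
    [-1,[0.187,-0.048,0.126],[0,0,0]],
  ],
)

```text
time: 8.87
tool_pos: [0.5081, 0.2871, 0.02]
tool_rot: [-3.138, 0.002, 1.57]
contact_force: [0.8, -0.6, 0.1]
opening: 0.0342
```

Emit:
jog_arm(
  series=[
    [-0.1,[0,0,0.001],[0,0,0]],
    [-0.1,[0,0,0.001],[0,0,0]],
    [-0.1,[0,0,0.001],[0,0,0]],
    [-0.1,[0,0,-0.01],[0,0,0]],
    [-0.1,[0,0,-0.04],[0,0,0]],
    [-0.1,[0,0,-0.08],[0,0,0]],
    [-0.1,[-0.02,0,-0.12],[0,0,0]],
    [0.3,[-0.06,0.02,-0.15],[0,0,0]],
    [0.3,[-0.1,0.04,-0.17],[0,0,0]],
    [0.3,[-0.14,0.05,-0.17],[0,0,0]],
    [0.3,[-0.17,0.05,-0.17],[0,0,0]],
    [0.3,[-0.17,0.05,-0.17],[0,0,0]],
  ],
)

```text
time: 9.87
tool_pos: [0.5605, 0.1124, 0.1942]
tool_rot: [3.138, 0.002, 1.566]
contact_force: [-0.3, 1.0, -0.2]
opening: 0.0595
```

```bash
python3 cores.py
python3 - <<'E'
from h import *
print(status.observe()['tool_pos'])
c=grab('side','side5.png')
E
```

```text
core top [208.3  11.2] 72 [0.5204 0.2808 0.0557] (array([0.51636047, 0.27978589]), np.float64(0.008083922675173376))
core top [189.3  18.1] 47 [0.5016 0.2751 0.0556] (array([0.50636658, 0.27685317]), np.float64(0.0073321623296397345))
core top [264.1 248.1] 154 [0.5758 0.0308 0.0612] (array([0.57570086, 0.02995965]), np.float64(0.009635424880472077))
tip [253.6 193.5] 211 [0.5633 0.1031 0.075 ]
roll top [143.1 233.2] 189 [ 0.469 -0.379  0.07 ]
roll top [181.3 248.5] 208 [ 0.574 -0.329  0.07 ]
rim [220.5 307.3] 729 (array([0.51048538, 0.32223466]), np.float64(0.07580138577442859)) [0.511 0.32  0.076]
[0.55904103 0.11766956 0.1926822 ]
```

View pics/side5.png

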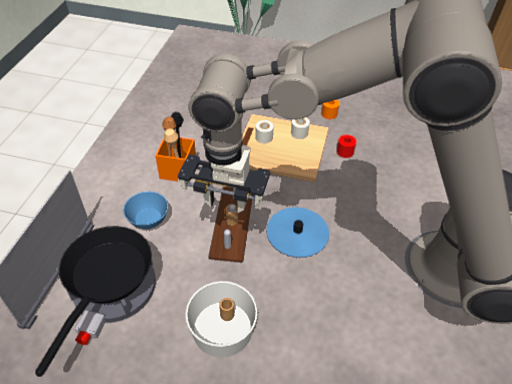

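The first core stands in the bowl at (228,308). Next is the middle core.

Emit:
jog_arm(
  series=[
    [0.3,[-0.035,0.006,0],[0,0,0]],
    [0.3,[-0.07,0.012,0],[0,0,0]],
    [0.3,[-0.1,0.016,0.02],[0,0,0]],
    [0.3,[-0.1,0.016,0.06],[0,0,0]],
    [0.3,[-0.1,0.016,0.1],[0,0,0]],
    [0.3,[-0.1,0.016,0.135],[0,0,0]],
    [0.3,[-0.1,0.016,0.155],[0,0,0]],
    [0.3,[-0.1,0.016,0.162],[0,0,0]],
    [0.3,[-0.1,0.016,0.162],[0,0,0]],
    [-1,[-0.1,0.016,0.162],[0,0,0]],
    [-1,[-0.1,0.016,0.162],[0,0,0]],
    [-1,[-0.1,0.016,0.162],[0,0,0]],
  ],
)

```text
time: 11.07
tool_pos: [0.5763, 0.0183, 0.0317]
tool_rot: [3.138, 0.0, 1.571]
contact_force: [-1.0, -0.3, 0.3]
opening: 0.0438
```

Emit:
jog_arm(
  series=[
    [-1,[0,0,0],[0,0,0]],
    [-1,[0,0,0],[0,0,0]],
    [-1,[0,0,0],[0,0,0]],
    [-1,[0,0,-0.02],[0,0,0]],
    [-1,[0,0,-0.05],[0,0,0]],
    [-1,[0,0,-0.085],[0,0,0]],
    [-1,[0,0,-0.11],[0,0,0]],
    [-1,[0,0,-0.12],[0,0,0]],
    [-1,[0,0,-0.12],[0,0,0]],
  ],
)

```text
time: 11.82
tool_pos: [0.5764, 0.0178, 0.1525]
tool_rot: [3.136, 0.001, 1.571]
contact_force: [1.2, 0.2, 0.1]
opening: 0.0351
```

Emit:
jog_arm(
  series=[
    [-1,[0.03,-0.006,0],[0,0,0]],
    [-1,[0.07,-0.014,0],[0,0,0]],
    [-1,[0.11,-0.022,0],[0,0,0]],
    [-1,[0.15,-0.03,0],[0,0,0]],
    [-1,[0.19,-0.037,0],[0,0,0]],
    [-1,[0.23,-0.045,0],[0,0,0]],
    [-1,[0.27,-0.053,0],[0,0,0]],
    [-1,[0.305,-0.06,0],[0,0,0]],
    [-1,[0.33,-0.065,0],[0,0,0]],
    [-1,[0.337,-0.065,0],[0,0,0]],
    [-1,[0.337,-0.065,0],[0,0,0]],
  ],
)

```text
time: 12.73
tool_pos: [0.5086, 0.3564, 0.1474]
tool_rot: [-3.139, 0.001, 1.574]
contact_force: [-0.3, -0.2, -0.2]
opening: 0.0353
```

Emit:
jog_arm(
  series=[
    [-1,[0,0,0.03],[0,0,0]],
    [-1,[0,0,0.07],[0,0,0]],
    [-1,[0,0,0.1],[0,0,0]],
    [-1,[0,0,0.12],[0,0,0]],
    [-1,[0,0,0.126],[0,0,0]],
    [-1,[0,0,0.127],[0,0,0]],
    [-1,[0,0,0.127],[0,0,0]],
    [-0.1,[0,0,0.127],[0,0,0]],
    [-0.1,[0,0,0.127],[0,0,0]],
    [-0.1,[0,0,0.127],[0,0,0]],
  ],
)

```text
time: 13.57
tool_pos: [0.5105, 0.3549, 0.0234]
tool_rot: [3.14, -0.0, 1.57]
contact_force: [-0.2, -0.0, 0.6]
opening: 0.0408
```

Emit:
jog_arm(
  series=[
    [-0.1,[0,0,-0.01],[0,0,0]],
    [-0.1,[0,0,-0.04],[0,0,0]],
    [-0.1,[0,0,-0.08],[0,0,0]],
    [-0.1,[0,0,-0.12],[0,0,0]],
    [0.3,[-0.02,0,-0.16],[0,0,0]],
    [0.3,[-0.06,0,-0.18],[0,0,0]],
    [0.3,[-0.1,0,-0.18],[0,0,0]],
    [0.5,[-0.14,0,-0.18],[0,0,0]],
    [0.5,[-0.18,0,-0.18],[0,0,0]],
    [0.5,[-0.22,0,-0.18],[0,0,0]],
    [0.5,[-0.26,0,-0.18],[0,0,0]],
    [0.5,[-0.3,0,-0.18],[0,0,0]],
  ],
)

```text
time: 14.57
tool_pos: [0.5097, 0.0532, 0.204]
tool_rot: [3.14, 0.0, 1.571]
contact_force: [1.1, 0.4, -0.2]
opening: 0.0692
```

Run:
```python
from h import *
c=grab('side','side6.png');c=grab('scene','s6.png')
```

```text
(no output)
```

View pics/side6.png

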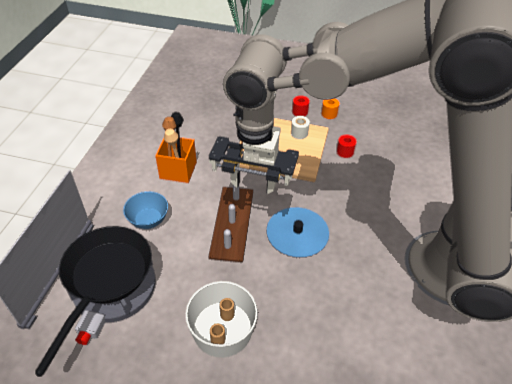

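View pics/s6.png

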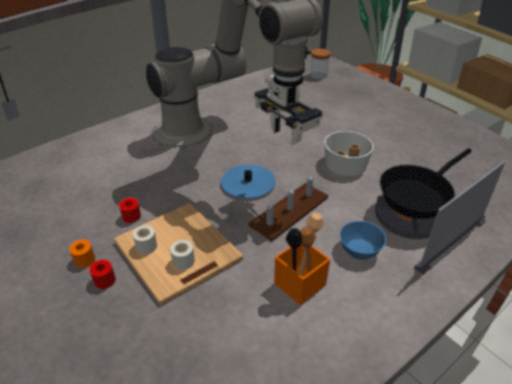

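Both cores stand in the bowl at (228,308) and (218,332), and all three spindles are bare. The candidate rolls in the scene picture are:
- white, on the board: (145,238) and (182,255)
- red: (130,209) and (101,274)
- orange: (82,254)

The white two fit the description. I'll take a close look with the wrist camera.

Emit:
jog_arm(
  series=[
    [0.5,[-0.04,0,0],[0,0,0]],
    [0.5,[-0.08,0,0],[0,0,0]],
    [0.5,[-0.12,0,0],[0,0,0]],
    [0.5,[-0.16,0,0],[0,0,0]],
    [0.5,[-0.2,0,0],[0,0,0]],
    [0.5,[-0.24,0,0],[0,0,0]],
    [0.5,[-0.28,0,0],[0,0,0]],
    [0.5,[-0.32,0,0],[0,0,0]],
    [0.5,[-0.36,0,0],[0,0,0]],
    [0.5,[-0.4,0,0],[0,0,0]],
    [0.5,[-0.44,0,0],[0,0,0]],
    [0.5,[-0.47,0,0],[0,0,0]],
  ],
)

```text
time: 15.67
tool_pos: [0.51, -0.4174, 0.2036]
tool_rot: [3.141, 0.001, 1.57]
contact_force: [-0.4, -0.2, -0.9]
opening: 0.0688
```

Emit:
jog_arm(
  series=[
    [0.5,[-0.01,0,0],[0,0,0]],
    [0.5,[-0.01,0,0],[0,0,0]],
  ],
)

```text
time: 15.83
tool_pos: [0.5098, -0.4267, 0.2026]
tool_rot: [3.141, 0.0, 1.568]
contact_force: [0.3, 1.2, -0.3]
opening: 0.0688
```

```bash
cat > rolls.py <<'E'
from h import *
s=status.observe(); print(s['tool_pos'],s['tool_rot'])
c=grab('wrist','w7.png'); P=cloud(c); hsv=cv2.cvtColor(c['img'],cv2.COLOR_RGB2HSV); H,S,V=[hsv[...,i].astype(int) for i in range(3)]
m=(S<50)&(V>120)&(P[...,2]>.064)&(P[...,2]<.076)
for q,ce,a in comps(m,100):
    k=cv2.findContours(q.astype(np.uint8),0,1)[0]; k=max(k,key=len)[:,0]
    print('roll top',ce,a,((P[q].min(0)+P[q].max(0))/2).round(4),[x.round(4) for x in circ(plane(c,k,.07))])
for nm,m in (('red',((H<6)|(H>172))&(S>120)&(V>60)),('or',(H>7)&(H<15)&(S>200)&(V>150))):
    for q,ce,a in comps(m,150): print(nm,ce,a,np.nanmedian(P[q],0).round(3))
E
python3 rolls.py
```

```text
[ 0.50981999 -0.42670913  0.20261256] [3.14129223e+00 3.27285951e-04 1.56840878e+00]
roll top [312.3  87.7] 1638 [ 0.5725 -0.3295  0.0686] [array([ 0.5718, -0.3293]), np.float64(0.0273)]
roll top [213.4 137.1] 1391 [ 0.4692 -0.3789  0.0683] [array([ 0.4693, -0.3787]), np.float64(0.027)]
red [ 87.3 113.6] 2648 [ 0.327 -0.353  0.049]
red [237.7 233.6] 1510 [ 0.492 -0.498  0.049]
```

View pics/w7.png

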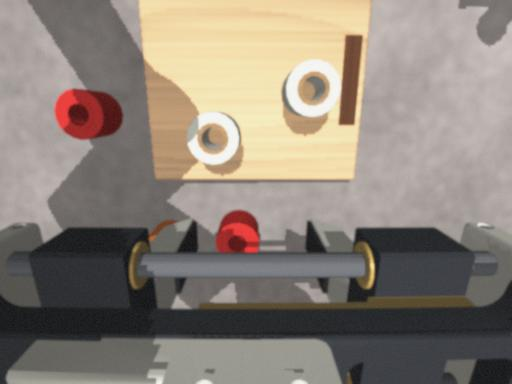

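White roll 1 is at (312,88) and roll 2 at (213,137) in the wrist picture. The red ones at (80,113) and (238,233) are decoys. I'm picking roll 1.

Emit:
jog_arm(
  series=[
    [0.65,[0.035,0.022,0],[0,0,0]],
    [0.65,[0.07,0.044,0],[0,0,0]],
    [0.65,[0.0975,0.062,0.01],[0,0,0]],
    [0.65,[0.0975,0.062,0.05],[0,0,0]],
    [0.65,[0.0975,0.062,0.09],[0,0,0]],
    [0.65,[0.0975,0.062,0.125],[0,0,0]],
    [0.65,[0.0975,0.062,0.155],[0,0,0]],
    [0.65,[0.0975,0.062,0.166],[0,0,0]],
    [0.65,[0.0975,0.062,0.166],[0,0,0]],
    [-1,[0.0975,0.062,0.166],[0,0,0]],
    [-1,[0.0975,0.062,0.166],[0,0,0]],
    [-1,[0.0975,0.062,0.166],[0,0,0]],
  ],
  squeeze=25,
)

```text
time: 16.88
tool_pos: [0.5734, -0.3281, 0.0395]
tool_rot: [3.138, 0.003, 1.571]
contact_force: [-2.2, 0.7, 1.7]
opening: 0.06
```

Emit:
jog_arm(
  series=[
    [-1,[0,0,0],[0,0,0]],
    [-1,[0,0,0],[0,0,0]],
    [-1,[0,0,0],[0,0,0]],
  ],
)

```text
time: 17.13
tool_pos: [0.5733, -0.3281, 0.0395]
tool_rot: [3.138, 0.002, 1.571]
contact_force: [0.0, 1.2, 7.5]
opening: 0.0585
```

Emit:
jog_arm(
  series=[
    [-1,[0,0,-0.01],[0,0,0]],
    [-1,[0,0,-0.03],[0,0,0]],
    [-1,[0,0,-0.06],[0,0,0]],
    [-1,[0.02,0,-0.095],[0,0,0]],
    [-1,[0.05,0,-0.125],[0,0,0]],
    [-1,[0.08,0,-0.145],[0,0,0]],
    [-1,[0.115,0,-0.15],[0,0,0]],
    [-1,[0.145,0,-0.15],[0,0,0]],
    [-1,[0.165,0,-0.15],[0,0,0]],
    [-1,[0.17,0,-0.15],[0,0,0]],
    [-1,[0.17,0,-0.15],[0,0,0]],
  ],
)

```text
time: 18.05
tool_pos: [0.5721, -0.1562, 0.1878]
tool_rot: [3.141, 0.0, 1.573]
contact_force: [0.6, 0.0, -1.2]
opening: 0.0587
```

```bash
cat > tips.py <<'E'
from h import *
import sys
s=status.observe(); print(s['tool_pos'],s['tool_rot'],s['opening'])
c=grab('wrist',sys.argv[1]); P=cloud(c); hsv=cv2.cvtColor(c['img'],cv2.COLOR_RGB2HSV); H,S,V=[hsv[...,i].astype(int) for i in range(3)]
m=(P[...,2]>.066)&(P[...,2]<.085)&(P[...,0]>.5)&(P[...,0]<.7)&(P[...,1]<.15)&(P[...,1]>-.12)
for q,ce,a in comps(m,40):
    p=P[q]; t=p[p[:,2]>.0745]; print('tip',ce,a,p.mean(0).round(4),t.mean(0).round(4) if len(t) else 0,p[:,2].max())
E
python3 tips.py w8.png; python3 -c "
from h import *
grab('scene','s8.png')"
```

```text
[ 0.57209963 -0.15618321  0.18779625] [3.14060219e+00 3.94583397e-04 1.57296312e+00] 0.0587323066426334
tip [256.4   4.3] 176 [0.5763 0.0104 0.0728] [0.5764 0.0114 0.0759] 0.0777913211156418
tip [268.9  96.9] 293 [ 0.5886 -0.0678  0.0753] [ 0.5888 -0.0675  0.0768] 0.079938726627037
```

View pics/w8.png

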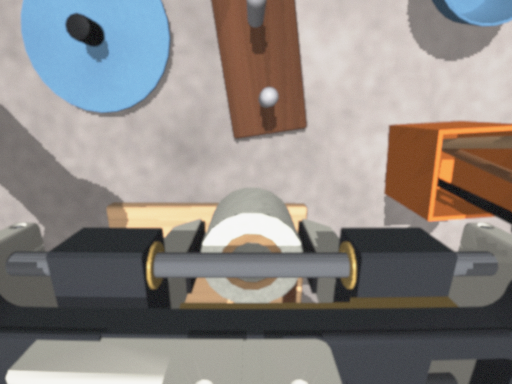

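View pics/s8.png

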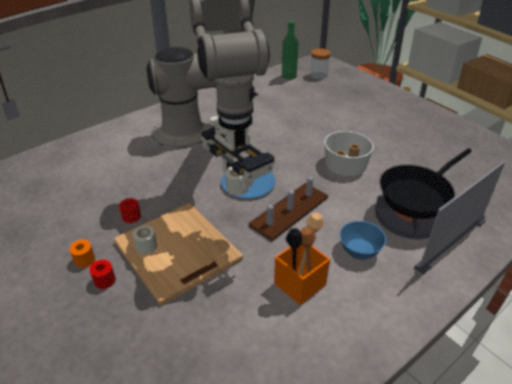

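```bash
cat > held.py <<'E'
from h import *
s=status.observe(); t=s['tool_pos']; print(t,s['opening'])
c=grab('wrist'); P=cloud(c); hsv=cv2.cvtColor(c['img'],cv2.COLOR_RGB2HSV); H,S,V=[hsv[...,i].astype(int) for i in range(3)]
D=P-t
m=(np.hypot(D[...,0],D[...,1])<.036)&(D[...,2]<.05)&(D[...,2]>-.035)
ys,xs=np.nonzero(m); print('bbox',xs.min(),xs.max(),ys.min(),ys.max())
d=D[m]; print('z hist',np.histogram(d[:,2],bins=np.arange(-.035,.05,.005)))
top=d[(d[:,2]>.02)&(d[:,2]<.042)]
print(np.median(top,0))
A=np.c_[top[:,:2],np.ones(len(top))]; co=np.linalg.lstsq(A,top[:,2],rcond=None)[0]; print('top plane',co)
sd=d[d[:,2]<.02]
for a in np.arange(-.02,.025,.01):
    q=sd[abs(sd[:,2]-a)<.004]
    if len(q)>30: x,r=circ(q); print(a,len(q),x.round(4),r.round(4))
E
python3 held.py
```

```text
[ 0.57212615 -0.15834394  0.18724196] 0.05844848665327772
bbox 181 323 187 302
z hist (array([   0,    0,    0,   63,  187,  226,  271,  306,  321,  338,  380,
        411,  913, 4220,  139,   88]), array([-0.035, -0.03 , -0.025, -0.02 , -0.015, -0.01 , -0.005,  0.   ,
        0.005,  0.01 ,  0.015,  0.02 ,  0.025,  0.03 ,  0.035,  0.04 ,
        0.045]))
[0.00011759 0.01069524 0.03071307]
top plane [ 0.00029122 -0.03941772  0.03044898]
-0.02 39 [-0.0002 -0.001 ] 0.0278
-0.01 334 [-0.0002  0.0075] 0.0207
0.0 465 [0.0002 0.0071] 0.0226
0.009999999999999998 515 [-0.0001 -0.0025] 0.03
0.02 314 [ 0.0001 -0.0064] 0.0331
```

```bash
cat >> held.py <<'E'
q=d[abs(d[:,0])<.004]
for a in np.arange(-.018,.03,.004):
    w=q[abs(q[:,2]-a)<.002]
    if len(w)>3: print('front y at z',a.round(3),np.median(w[:,1]).round(4))
E
python3 held.py | tail -13
```

```text
0.02 291 [ 0.0001 -0.0066] 0.0332
front y at z -0.018 0.0267
front y at z -0.014 -0.0124
front y at z -0.01 -0.0123
front y at z -0.006 -0.0122
front y at z -0.002 -0.0121
front y at z 0.002 0.0266
front y at z 0.006 0.0266
front y at z 0.01 0.0266
front y at z 0.014 0.0266
front y at z 0.018 0.0266
front y at z 0.022 0.0266
front y at z 0.026 0.0264
```

Emit:
jog_arm(
  series=[
    [-1,[0.03,0.001,0],[0,0,0]],
    [-1,[0.065,0.001,0],[0,0,0]],
    [-1,[0.1,0.002,0],[0,0,0]],
    [-1,[0.135,0.003,0],[0,0,0]],
    [-1,[0.165,0.003,0],[0,0,0]],
    [-1,[0.1775,0.003,0.01],[0,0,0]],
    [-1,[0.1775,0.003,0.04],[0,0,0]],
    [-1,[0.1775,0.003,0.065],[0,0,0]],
    [-1,[0.1775,0.003,0.08],[0,0,0]],
    [-1,[0.1775,0.003,0.08],[0,0,0]],
    [-1,[0.1775,0.003,0.08],[0,0,0]],
  ],
)

```text
time: 19.17
tool_pos: [0.5748, 0.0188, 0.1058]
tool_rot: [-3.14, 0.0, 1.569]
contact_force: [1.1, 0.3, -0.8]
opening: 0.0582
```

```bash
python3 held.py | head -1;python3 - <<'E'
from h import *
for n in ['scene','side']:
    c=grab(n); x0=(250,140) if n=='scene' else (190,160)
    cv2.imwrite(f'pics/{n}9.png',cv2.resize(c['img'][x0[1]:x0[1]+120,x0[0]:x0[0]+120,::-1],None,fx=4,fy=4,interpolation=cv2.INTER_CUBIC))
E
```

```text
[0.57479583 0.0188315  0.10584696] 0.05819345459586503
```

View pics/scene9.png

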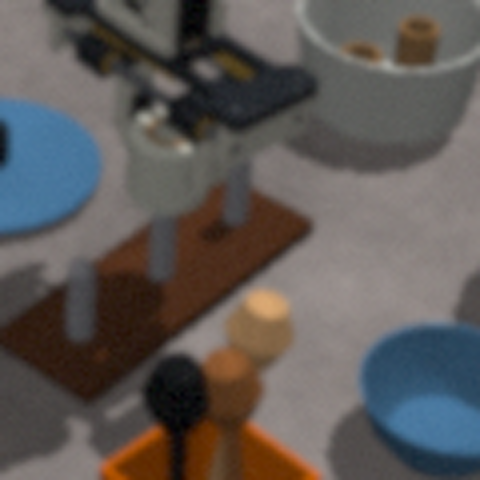

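View pics/side9.png

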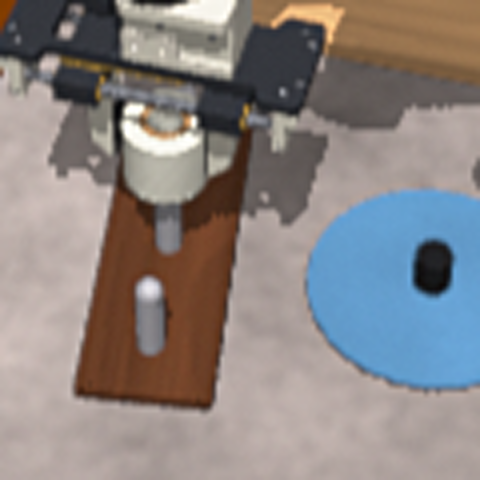

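Both crops show the roll centred over the middle spindle. Lowering it.

Emit:
jog_arm(
  series=[
    [-1,[0,0,0.01],[0,0,0]],
    [-1,[0,0,0.02],[0,0,0]],
    [-1,[0,0,0.03],[0,0,0]],
    [-1,[0,0,0.03],[0,0,0]],
  ],
)

```text
time: 19.65
tool_pos: [0.5738, 0.0201, 0.0742]
tool_rot: [-3.138, -0.0, 1.571]
contact_force: [0.9, -0.7, -1.9]
opening: 0.0585
```

Emit:
jog_arm(
  series=[
    [-1,[0,0,0.01],[0,0,0]],
    [-1,[0,0,0.02],[0,0,0]],
    [-1,[0,0,0.03],[0,0,0]],
    [-1,[0,0,0.036],[0,0,0]],
    [-1,[0,0,0.039],[0,0,0]],
    [-1,[0,0,0.039],[0,0,0]],
  ],
)

```text
time: 20.15
tool_pos: [0.5745, 0.0201, 0.0367]
tool_rot: [-3.14, -0.0, 1.571]
contact_force: [-0.7, 0.2, -1.4]
opening: 0.0584
```

Emit:
jog_arm(
  series=[
    [-1,[0,0,0.002],[0,0,0]],
    [0.6,[0,0,0.002],[0,0,0]],
    [0.6,[0,0,0.002],[0,0,0]],
    [0.6,[0,0,0.002],[0,0,0]],
    [0.6,[0,0,0.002],[0,0,0]],
    [0.6,[0,0,0],[0,0,0]],
    [0.6,[0,0,-0.04],[0,0,0]],
    [0.6,[0,0,-0.08],[0,0,0]],
    [0.6,[-0.03,0,-0.12],[0,0,0]],
    [0.6,[-0.07,0,-0.15],[0,0,0]],
    [0.6,[-0.11,0,-0.165],[0,0,0]],
    [0.6,[-0.15,0,-0.165],[0,0,0]],
  ],
)

```text
time: 21.15
tool_pos: [0.5764, -0.117, 0.2056]
tool_rot: [3.135, 0.002, 1.573]
contact_force: [1.5, -0.9, 0.2]
opening: 0.0733
```

Emit:
jog_arm(
  series=[
    [0.6,[-0.03,-0.01,0],[0,0,0]],
    [0.6,[-0.07,-0.02,0],[0,0,0]],
    [0.6,[-0.11,-0.03,0],[0,0,0]],
    [0.6,[-0.15,-0.04,0],[0,0,0]],
    [0.6,[-0.19,-0.05,0],[0,0,0]],
    [0.6,[-0.23,-0.06,0],[0,0,0]],
    [0.6,[-0.27,-0.065,0],[0,0,0]],
    [0.6,[-0.3,-0.065,0],[0,0,0]],
    [0.6,[-0.3,-0.065,0],[0,0,0]],
    [0.6,[-0.3,-0.065,0],[0,0,0]],
  ],
)

```text
time: 21.98
tool_pos: [0.5092, -0.4176, 0.2004]
tool_rot: [-3.141, -0.001, 1.568]
contact_force: [0.4, 0.2, 0.4]
opening: 0.0735
```

```bash
python3 rolls.py
python3 - <<'E'
from h import *
c=grab('side','side10.png'); grab('scene','s10.png')
E
```

```text
[ 0.50920668 -0.41764818  0.20038723] [-3.14139856e+00 -5.19618335e-04  1.56788812e+00]
roll top [214.  145.6] 1418 [ 0.4689 -0.3783  0.0684] [array([ 0.4693, -0.3784]), np.float64(0.0272)]
red [ 88.1 121.7] 2615 [ 0.327 -0.352  0.049]
red [238.4 236.8] 1220 [ 0.492 -0.494  0.049]
```

View pics/s10.png

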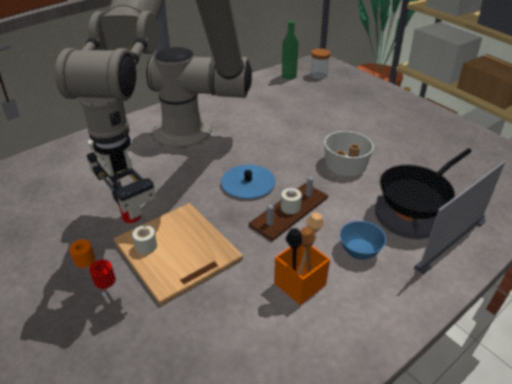

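View pics/w7.png

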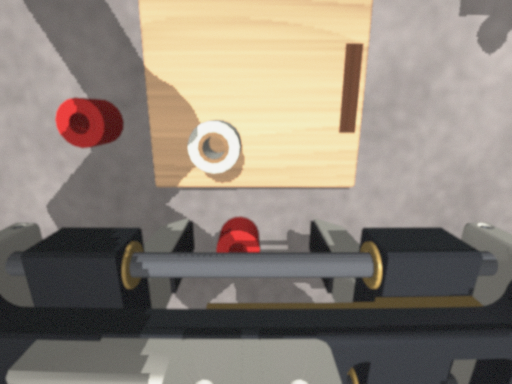

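Emit:
jog_arm(
  series=[
    [0.65,[0.025,-0.025,0],[0,0,0]],
    [0.65,[0.0395,-0.0405,0.01],[0,0,0]],
    [0.65,[0.0395,-0.0405,0.05],[0,0,0]],
    [0.65,[0.0395,-0.0405,0.09],[0,0,0]],
    [0.65,[0.0395,-0.0405,0.125],[0,0,0]],
    [0.65,[0.0395,-0.0405,0.15],[0,0,0]],
    [0.65,[0.0395,-0.0405,0.161],[0,0,0]],
    [0.65,[0.0395,-0.0405,0.162],[0,0,0]],
    [-1,[0.0395,-0.0405,0.162],[0,0,0]],
    [-1,[0.0395,-0.0405,0.162],[0,0,0]],
    [-1,[0.0395,-0.0405,0.162],[0,0,0]],
    [-1,[0.0395,-0.0405,0.162],[0,0,0]],
  ],
)

```text
time: 23.13
tool_pos: [0.4703, -0.3774, 0.0408]
tool_rot: [3.139, 0.002, 1.571]
contact_force: [0.5, 0.7, 3.7]
opening: 0.0549
```

Emit:
jog_arm(
  series=[
    [-1,[0,0,0],[0,0,0]],
    [-1,[0,0,0],[0,0,0]],
    [-1,[0,0,0],[0,0,0]],
  ],
)

```text
time: 23.38
tool_pos: [0.4703, -0.3773, 0.0408]
tool_rot: [3.139, 0.002, 1.571]
contact_force: [-0.2, 1.6, 6.5]
opening: 0.055
```

Emit:
jog_arm(
  series=[
    [-1,[0,0,-0.01],[0,0,0]],
    [-1,[0,0,-0.03],[0,0,0]],
    [-1,[0,0,-0.06],[0,0,0]],
    [-1,[0.02,0.01,-0.095],[0,0,0]],
    [-1,[0.05,0.025,-0.125],[0,0,0]],
    [-1,[0.08,0.04,-0.145],[0,0,0]],
    [-1,[0.115,0.055,-0.15],[0,0,0]],
    [-1,[0.145,0.07,-0.15],[0,0,0]],
    [-1,[0.175,0.085,-0.15],[0,0,0]],
    [-1,[0.2,0.1,-0.15],[0,0,0]],
    [-1,[0.215,0.105,-0.15],[0,0,0]],
    [-1,[0.215,0.105,-0.15],[0,0,0]],
  ],
)

```text
time: 24.38
tool_pos: [0.5755, -0.1581, 0.1897]
tool_rot: [3.141, -0.001, 1.575]
contact_force: [-0.6, -0.8, -1.4]
opening: 0.0549
```

```bash
python3 held.py; python3 tips.py w11.png
```

```text
[ 0.57546608 -0.15813384  0.18968166] 0.054897251627607016
bbox 181 323 188 302
z hist (array([   0,    0,    0,   94,  198,  232,  244,  290,  321,  341,  358,
        423, 3884, 1119,  177,  106]), array([-0.035, -0.03 , -0.025, -0.02 , -0.015, -0.01 , -0.005,  0.   ,
        0.005,  0.01 ,  0.015,  0.02 ,  0.025,  0.03 ,  0.035,  0.04 ,
        0.045]))
[3.42532771e-05 1.02671022e-02 2.94248257e-02]
top plane [-0.00037038 -0.02715     0.02936907]
-0.02 64 [-0.0001 -0.0018] 0.0277
-0.01 344 [-0.      0.0067] 0.0207
0.0 425 [0.0003 0.0065] 0.0223
0.009999999999999998 523 [-0.0001 -0.0055] 0.0318
0.02 293 [ 0.0001 -0.0093] 0.0348
front y at z -0.018 0.0258
front y at z -0.014 -0.013
front y at z -0.01 -0.0132
front y at z -0.006 -0.0129
front y at z -0.002 0.0255
front y at z 0.002 0.0258
front y at z 0.006 0.0258
front y at z 0.01 0.0258
front y at z 0.014 0.0259
front y at z 0.018 0.0257
front y at z 0.022 0.0257
front y at z 0.026 0.0252
[ 0.57486983 -0.16006052  0.1895959 ] [3.14115583e+00 1.79872886e-04 1.57372649e+00] 0.05504034157154328
tip [253.4   2.5] 94 [0.5762 0.0092 0.0711] [0.5764 0.0093 0.0751] 0.0760525795004961
tip [266.2  92.7] 292 [ 0.5886 -0.0678  0.0753] [ 0.5889 -0.0675  0.0766] 0.07946041834357304
```

View pics/w11.png

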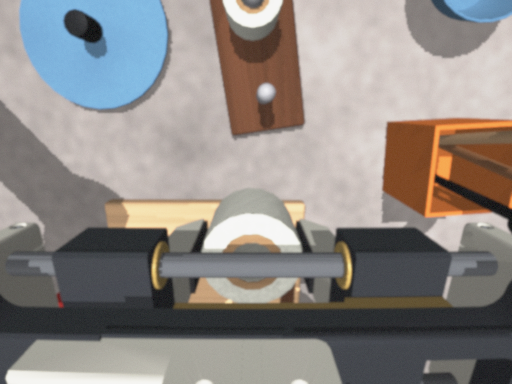

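Emit:
jog_arm(
  series=[
    [-1,[0.03,0.005,0],[0,0,0]],
    [-1,[0.06,0.01,0],[0,0,0]],
    [-1,[0.085,0.013,0],[0,0,0]],
    [-1,[0.095,0.013,0.01],[0,0,0]],
    [-1,[0.095,0.013,0.04],[0,0,0]],
    [-1,[0.095,0.013,0.065],[0,0,0]],
    [-1,[0.095,0.013,0.08],[0,0,0]],
    [-1,[0.095,0.013,0.082],[0,0,0]],
    [-1,[0.095,0.013,0.082],[0,0,0]],
    [-1,[0.095,0.013,0.082],[0,0,0]],
  ],
)

```text
time: 25.32
tool_pos: [0.588, -0.0678, 0.1078]
tool_rot: [3.14, 0.001, 1.57]
contact_force: [0.0, 0.0, 0.3]
opening: 0.0548
```

Run:
```python
from h import *
print(status.observe()['tool_pos'])
o=[]
for n in ['scene','side']:
    c=grab(n); x0=(220,140) if n=='scene' else (190,140)
    o.append(cv2.resize(c['img'][x0[1]:x0[1]+100,x0[0]:x0[0]+100,::-1],None,fx=4,fy=4,interpolation=cv2.INTER_CUBIC))
cv2.imwrite(f'pics/b12.png',np.hstack(o))
```

```text
[ 0.58798554 -0.06778982  0.10780653]
```

View pics/b12.png

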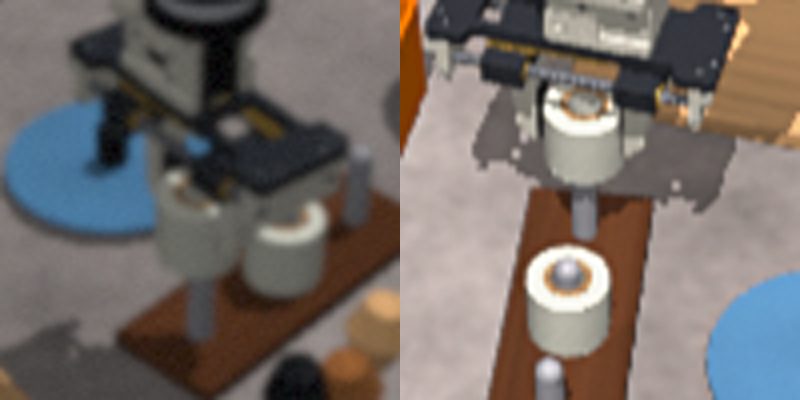

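Emit:
jog_arm(
  series=[
    [-1,[0.003,0,0],[0,0,0]],
    [-1,[0.003,0,0.01],[0,0,0]],
    [-1,[0.003,0,0.02],[0,0,0]],
    [-1,[0.003,0,0.03],[0,0,0]],
    [-1,[0.003,0,0.03],[0,0,0]],
  ],
)

```text
time: 25.83
tool_pos: [0.5865, -0.0635, 0.0742]
tool_rot: [-3.138, -0.001, 1.571]
contact_force: [0.5, 0.1, -0.7]
opening: 0.0548
```

Emit:
jog_arm(
  series=[
    [-1,[0,0,0.01],[0,0,0]],
    [-1,[0,0,0.02],[0,0,0]],
    [-1,[0,0,0.03],[0,0,0]],
    [-1,[0,0,0.036],[0,0,0]],
    [-1,[0,0,0.038],[0,0,0]],
    [-1,[0,0,0.038],[0,0,0]],
  ],
)

```text
time: 26.33
tool_pos: [0.5871, -0.0635, 0.038]
tool_rot: [-3.14, -0.0, 1.571]
contact_force: [-0.0, -0.1, -1.0]
opening: 0.055
```

Emit:
jog_arm(
  series=[
    [0.6,[0,0,0.001],[0,0,0]],
    [0.6,[0,0,0.001],[0,0,0]],
    [0.6,[0,0,0.001],[0,0,0]],
    [0.6,[0,0,0.001],[0,0,0]],
    [0.6,[0,0,0],[0,0,0]],
    [0.6,[0,0,-0.04],[0,0,0]],
    [0.6,[0,0,-0.08],[0,0,0]],
    [0.6,[0,0,-0.12],[0,0,0]],
    [0.4,[-0.02,-0.04,-0.16],[0,0,0]],
    [0.4,[-0.05,-0.08,-0.19],[0,0,0]],
    [0.4,[-0.06,-0.12,-0.2],[0,0,0]],
    [0.4,[-0.06,-0.13,-0.2],[0,0,0]],
  ],
)

```text
time: 27.33
tool_pos: [0.4572, -0.1245, 0.2407]
tool_rot: [3.139, 0.002, 1.571]
contact_force: [-0.4, -1.0, 0.4]
opening: 0.0643
```

Emit:
jog_arm(
  series=[
    [0,[0,0,0],[0,0,0]],
    [0,[0,0,0],[0,0,0]],
    [0,[0,0,0],[0,0,0]],
  ],
)

```text
time: 27.58
tool_pos: [0.4582, -0.1237, 0.2392]
tool_rot: [3.14, 0.0, 1.57]
contact_force: [0.3, 0.1, -0.4]
opening: 0.049
```

```bash
cat > chk.py <<'E'
from h import *
from lid import lid
import sys
t=sys.argv[1]
print(status.observe()['tool_pos'])
c=grab('side','side%s.png'%t)
for n in ['scene','side']:
    c=grab(n);P=cloud(c);hsv=cv2.cvtColor(c['img'],cv2.COLOR_RGB2HSV); S,V=hsv[...,1],hsv[...,2]
    m=(S<60)&(V>110)&(P[...,2]>.056)&(P[...,2]<.09)&(P[...,1]<.2)&(P[...,1]>-.5)&(P[...,0]<.68)&(P[...,0]>.3)
    for q,ce,a in comps(m,60): p=P[q]; print(n,'roll top',ce,a,np.median(p,0).round(4),p[:,2].max())
c=grab('side');P=cloud(c);hsv=cv2.cvtColor(c['img'],cv2.COLOR_RGB2HSV); S,V=hsv[...,1],hsv[...,2]
m=(S<60)&(V>150)&(P[...,2]>.07)&(P[...,2]<.083)&(P[...,1]>.2)
for q,ce,a in comps(m): print('rim',ce,circ(P[q]))
lid('wrist','wrist%s.png'%t);lid('side')
E
python3 chk.py 13
```

```text
[ 0.45817342 -0.12367069  0.23920386]
scene roll top [291.1 195.1] 181 [0.5817 0.0145 0.0646] 0.08075505250988702
scene roll top [270.1 209.6] 201 [ 0.5926 -0.0688  0.0648] 0.079153488583392
side roll top [235.8 186.5] 221 [ 0.5869 -0.0596  0.0645] 0.07933655045920229
side roll top [231.3 210. ] 256 [0.5754 0.0242 0.0641] 0.07963048581719845
rim [220.7 311.4] (array([0.51057044, 0.32218007]), np.float64(0.0757323922486474))
wrist blue [205.4  68.5] 13030 z 0.0133 centre [0.3977 0.0016] r 0.082
  slope [0. 0.]
wrist blue [501.2  30.4] 1238 z 0.0316 centre [0.7695 0.0502] r 0.0264
  slope [-0.188 -0.054]
side blue [145.7 209.3] 1263 z 0.0221 centre [0.8146 0.0478] r 0.0621
  slope [-0.02   0.022]
side blue [297.4 232.1] 2348 z 0.0119 centre [0.3985 0.0042] r 0.0822
  slope [0.    0.004]
```

View pics/side13.png

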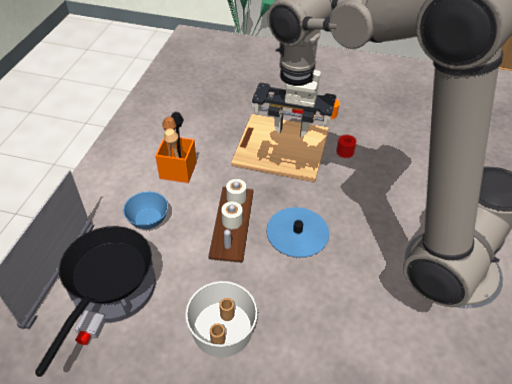

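View pics/wrist13.png

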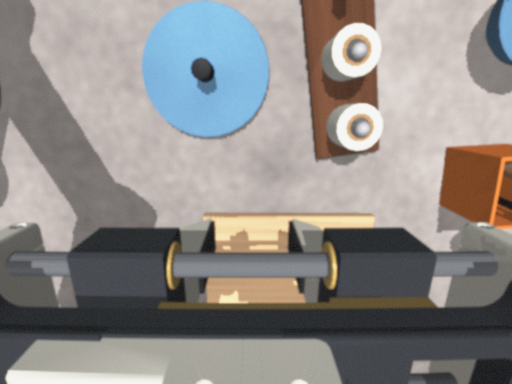

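Both rolls are fully down, with tops at about 64 mm, and the lid has not moved: (0.398, 0.002). Fetching it.

Emit:
jog_arm(
  series=[
    [0,[0.035,-0.02,0],[0,0,0]],
    [0,[0.07,-0.04,0],[0,0,0]],
    [0,[0.105,-0.055,0.01],[0,0,0]],
    [0,[0.125,-0.0605,0.04],[0,0,0]],
    [0,[0.125,-0.0605,0.08],[0,0,0]],
    [0,[0.125,-0.0605,0.12],[0,0,0]],
    [0,[0.125,-0.0605,0.155],[0,0,0]],
    [0,[0.125,-0.0605,0.185],[0,0,0]],
    [0,[0.125,-0.0605,0.205],[0,0,0]],
    [0,[0.125,-0.0605,0.214],[0,0,0]],
    [0,[0.125,-0.0605,0.218],[0,0,0]],
    [0,[0.125,-0.0605,0.218],[0,0,0]],
  ],
  squeeze=30,
)

```text
time: 28.88
tool_pos: [0.397, 0.0017, 0.0199]
tool_rot: [-3.14, -0.0, 1.571]
contact_force: [0.3, -0.1, 0.8]
opening: 0.0461
```

Emit:
jog_arm(
  series=[
    [-1,[0,0,0],[0,0,0]],
    [-1,[0,0,0],[0,0,0]],
    [-1,[0,0,0],[0,0,0]],
    [-1,[0,0,0],[0,0,0]],
    [-1,[0,0,0],[0,0,0]],
    [-1,[0,0,0],[0,0,0]],
  ],
)

```text
time: 29.38
tool_pos: [0.3979, 0.0014, 0.0215]
tool_rot: [3.14, 0.0, 1.571]
contact_force: [-1.1, 0.2, 7.0]
opening: 0.0249
```

Emit:
jog_arm(
  series=[
    [-1,[0,0,-0.015],[0,0,0]],
    [-1,[0,0,-0.035],[0,0,0]],
    [-1,[0,0,-0.06],[0,0,0]],
    [-1,[0,0,-0.09],[0,0,0]],
    [-1,[0,0,-0.12],[0,0,0]],
    [-1,[0,0,-0.135],[0,0,0]],
    [-1,[0,0,-0.14],[0,0,0]],
    [-1,[0,0,-0.14],[0,0,0]],
  ],
)

```text
time: 30.05
tool_pos: [0.3977, 0.0014, 0.1616]
tool_rot: [3.139, 0.0, 1.571]
contact_force: [0.0, -0.9, -3.3]
opening: 0.0251
```

Emit:
jog_arm(
  series=[
    [-1,[0.02,0.007,0],[0,0,0]],
    [-1,[0.05,0.018,0],[0,0,0]],
    [-1,[0.085,0.03,0],[0,0,0]],
    [-1,[0.12,0.042,0],[0,0,0]],
    [-1,[0.155,0.054,0],[0,0,0]],
    [-1,[0.19,0.067,0],[0,0,0]],
    [-1,[0.225,0.079,0],[0,0,0]],
    [-1,[0.26,0.091,0],[0,0,0]],
    [-1,[0.29,0.102,0],[0,0,0]],
    [-1,[0.31,0.109,0],[0,0,0]],
    [-1,[0.3185,0.112,0],[0,0,0]],
    [-1,[0.3185,0.112,0],[0,0,0]],
  ],
)

```text
time: 31.05
tool_pos: [0.5086, 0.3211, 0.1581]
tool_rot: [-3.138, 0.001, 1.573]
contact_force: [-0.2, -0.1, -2.9]
opening: 0.0253
```

Emit:
jog_arm(
  series=[
    [-1,[0,0,0],[0,0,0]],
    [-1,[0,0,0],[0,0,0]],
    [-1,[0,0,0.03],[0,0,0]],
    [-1,[0,0,0.045],[0,0,0]],
    [-1,[0,0,0.05],[0,0,0]],
    [-1,[0,0,0.05],[0,0,0]],
  ],
)

```text
time: 31.55
tool_pos: [0.5085, 0.3184, 0.1096]
tool_rot: [-3.139, 0.002, 1.569]
contact_force: [-0.4, -0.5, -2.1]
opening: 0.0253
```

```bash
python3 chk.py 14; python3 -c "
from h import *
c=grab('scene')
cv2.imwrite('pics/b14.png',cv2.resize(c['img'][70:190,270:430,::-1],None,fx=4,fy=4,interpolation=cv2.INTER_CUBIC))"
```

```text
[0.508495   0.31841227 0.10963119]
scene roll top [291. 195.] 174 [0.5812 0.014  0.0649] 0.08033304586356727
scene roll top [270.1 209.6] 201 [ 0.592  -0.07    0.0649] 0.07993407429248234
side roll top [241.4 186.5] 85 [ 0.5724 -0.0643  0.064 ] 0.07789440461159614
rim [223.  340.9] (array([0.51077049, 0.32153824]), np.float64(0.0763982632286453))
wrist blue [251.1 170.1] 25859 z 0.104 centre [0.51   0.3486] r 0.0617
  slope [0.002 0.   ]
wrist blue [251.3 290. ] 1315 z 0.104 centre [0.51   0.2709] r 0.0167
  slope [0.002 0.006]
side blue [145.7 209.3] 1262 z 0.0214 centre [0.815  0.0473] r 0.0621
  slope [ 0.002 -0.005]
side blue [216.9 319.6] 2486 z 0.1037 centre [0.5098 0.3426] r 0.0658
  slope [0.001 0.009]
```

View pics/side14.png

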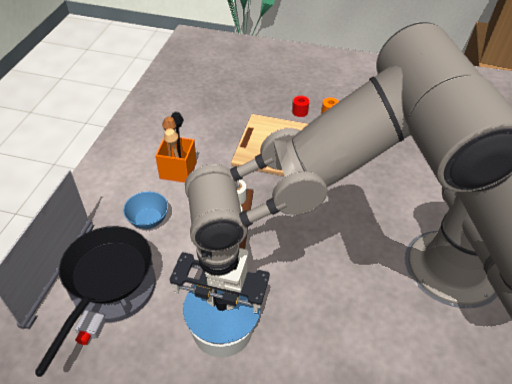

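View pics/b14.png

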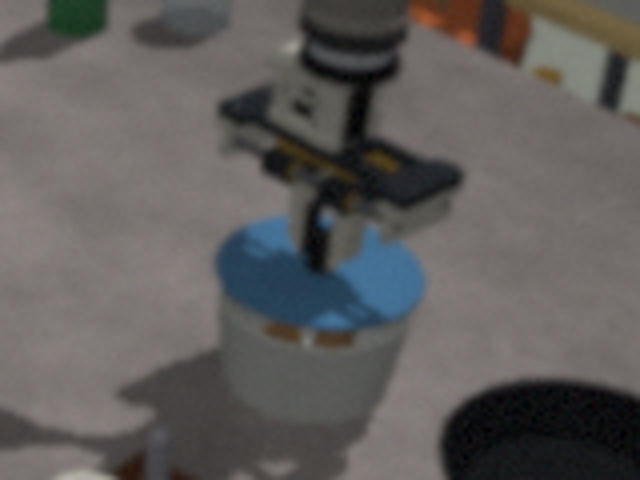

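Emit:
jog_arm(
  series=[
    [-1,[0.0015,0.001,0.002],[0,0,0]],
    [-1,[0.0015,0.001,0.007],[0,0,0]],
    [-1,[0.0015,0.001,0.012],[0,0,0]],
    [-1,[0.0015,0.001,0.016],[0,0,0]],
    [-1,[0.0015,0.001,0.0175],[0,0,0]],
    [-1,[0.0015,0.001,0.0175],[0,0,0]],
  ],
)

```text
time: 32.4
tool_pos: [0.51, 0.3213, 0.0926]
tool_rot: [-3.14, 0.001, 1.571]
contact_force: [0.6, -0.0, -2.2]
opening: 0.0252
```

Still carrying the weight, so the step is inside the rim without touching. A little lower.

Emit:
jog_arm(
  series=[
    [-1,[0,0,0.001],[0,0,0]],
    [-1,[0,0,0.002],[0,0,0]],
    [-1,[0,0,0.002],[0,0,0]],
  ],
)

```text
time: 32.65
tool_pos: [0.5104, 0.3214, 0.092]
tool_rot: [3.141, -0.0, 1.571]
contact_force: [-2.3, -1.6, 2.6]
opening: 0.0251
```

Seated. Releasing, then a final look.

Emit:
jog_arm(
  series=[
    [0,[0,0,0],[0,0,0]],
    [0,[0,0,0],[0,0,0]],
    [0,[0,0,0],[0,0,0]],
    [0,[0,0,0],[0,0,0]],
    [0,[0,0,-0.01],[0,0,0]],
    [0,[0,0,-0.04],[0,0,0]],
    [0,[0,0,-0.08],[0,0,0]],
    [0,[0,0,-0.12],[0,0,0]],
    [0,[-0.03,0,-0.14],[0,0,0]],
    [0,[-0.06,-0.01,-0.15],[0,0,0]],
    [0,[-0.09,-0.02,-0.15],[0,0,0]],
    [0,[-0.09,-0.02,-0.15],[0,0,0]],
  ],
)

```text
time: 33.65
tool_pos: [0.4893, 0.2276, 0.2433]
tool_rot: [3.14, 0.001, 1.568]
contact_force: [1.5, 0.6, -0.2]
opening: 0.046
```

Emit:
jog_arm(
  series=[
    [0,[0,0,0],[0,0,0]],
    [0,[0,0,0],[0,0,0]],
  ],
)

```text
time: 33.82
tool_pos: [0.4907, 0.2318, 0.242]
tool_rot: [3.14, -0.001, 1.57]
contact_force: [-0.0, 0.2, 0.4]
opening: 0.046
```

```bash
python3 chk.py 15; python3 -c "
from h import *
c=grab('scene','s15.png')"
```

```text
[0.49065041 0.23176816 0.24198773]
scene roll top [291.8 195.5] 153 [0.5839 0.0136 0.0648] 0.07995866819848041
scene roll top [270.3 210.4] 173 [ 0.5958 -0.0722  0.0649] 0.08075753220655602
wrist blue [269.3  92.4] 18039 z 0.0838 centre [0.51   0.3219] r 0.082
  slope [0.    0.001]
wrist blue [439.1 289.2] 514 z 0.0156 centre [0.8058 0.0211] r 0.0251
  slope [ 0.03  -1.064]
side blue [145.7 209.3] 1263 z 0.0223 centre [0.8145 0.048 ] r 0.0621
  slope [-0.024  0.019]
side blue [220.5 313.6] 4023 z 0.0834 centre [0.5109 0.3241] r 0.0822
  slope [-0.002  0.007]
```

View pics/wrist15.png

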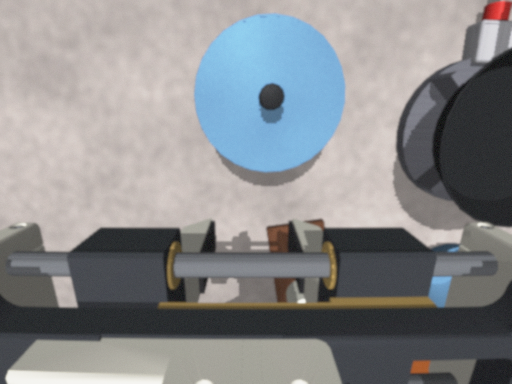

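View pics/s15.png

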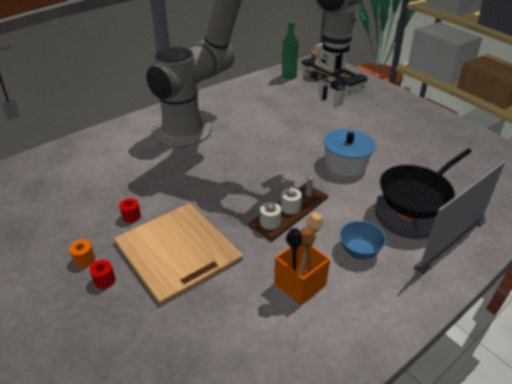

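View pics/side15.png

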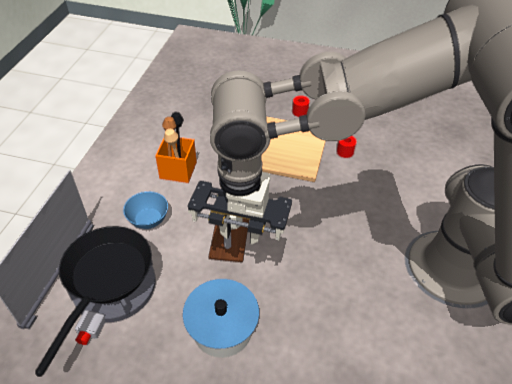

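The lid is seated and level: disc top at 83.8 mm as at the start, slope about 0. Both rolls are down and the bystanders have not moved.

```bash
python3 -c "
from cell import job
print(job.hand_in())"
```

```text
the job is handed in; nothing more can be done
None
```

The job is done and handed in at about 34 s of the 210 s allowed; no verdict came back.

- **Lid off:** I lifted it from the white bowl and set it on the free counter at about (0.40, 0.00).
- **Cores:** Two cores were present. Both stand side by side in the white bowl.
- **Rolls:** Two white rolls were on the board. They are now on the middle and −y-end spindles; the +y-end spindle stays empty. The red and orange look-alikes were left alone.
- **Lid back on:** It went down without jamming and I let go.

**Last checks:**
- **Lid height and level:** The lid's top is at 83.8 mm, the same as before I lifted it. Its measured slope is about 0.
- **Lid centring:** It sits within about 2 mm of the centre measured at the start; the wrist and side cameras disagree by about 2 mm there.
- **Rolls:** Both roll tops are at 64–65 mm, which means fully down.
- **Other things:** The small blue bowl has not moved, and the spoon holder looks in the same place in the pictures.
- **Knocks and failures:** I saw no roll or lid knocked aside, and no check failed.
- **Forces:** The highest wrist force reading I saw was about 23 N, when the lid touched the counter; the limit is 120 N. Forces are only reported at the end of each move.

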